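Reset one counter and restart the abrasion tester

ROBOT

A 7-joint arm with a two-finger parallel gripper is mounted at the origin on the work surface. World frame = base frame: x ahead of the robot, y to its left, z up, the work surface at z = 0. Lengths are in m, angles in rad, forces in N, time in s.
With the tool pointing down it reaches from about 0.425 to 0.875 m from the base axis. Payload 4.7 kg.
Tool frame: the origin (TCP) lies at the very end of the fingers, on their centre line; the grasp point (between the pads) lies 19 mm behind it; z points along the fingers, y is the line along which they close (so a half turn about z gives the same grasp; the last joint's range is limited). The gripper opens to 87 mm and grips with 3 to 60 N. Pads are 19 mm wide; open, the fingers measure 117 mm over their backs; the gripper's body (75 mm by 190 mm) begins 51 mm behind the grasp point.
Start: joints at [-1.168, 0.321, -0.07, 1.45, 0.023, 1.371, -0.057], TCP at [0.246, 0.601, 0.223] pointing down, gripper open.
Joint ranges: [-2.86, 2.86], [-0.3, 2.09], [-1.38, 1.24], [0.06, 2.45], [-1.56, 4.7], [0.09, 2.05], [-2.69, 2.69]. Speed limits (rad/s): [2.57, 2.57, 3.14, 3.14, 3.14, 3.14, 3.14].

INTERFACE

Orientations are given as a rotation vector (axis times angle).
In Python, from bench import get_state, get_image, get_calibration, close_job gives the robot as it stands.
- The arm moves only by the shell command python3 -m crank 'ROWS' [FORCE]. ROWS is JSON, a list of rows, each a list of 5 numbers: the opening, from 0 (shut) to 1 (fully open), then the shift along the world's x, y, z in units of 0.2 m (1.0 is 0.2 m), then the turn about the world's z in units of 2 pi rad (1.0 is 2 pi rad). A call has 1 to 5 rows; each row is the pose to reach, as a shift and turn from the pose commanded when the call began, turning the shorter way round; what a row does not reach only later rows make up. A row lasts 1/8 s, in which the tool goes at most 62.5 mm and 10.7 degrees, less where a joint would pass 70% of its speed; a pose out of reach is approached as far as the arm can. A call with a number of a shift or a turn outside -1 to 1 is refused whole. A call with a gripper value outside its range is refused whole. The fingers move at their own pace and stop on an object; FORCE is the grip in N (left out, the last holds). Time passes only in rows, so rows that repeat a pose let the fingers close. It gives the time, the measured TCP pose, the force, the opening and the grip force at its end, in the units of the state.
- get_state(): the state, without advancing time (a new reading comes with each control period).
- get_image(name): name is "scene" or "top" or "wrist"; returns the picture (480x640x3 uint8, red, green, blue); there is no depth.
- get_calibration(name): a dict with "fovy" (degrees; the focal length in pixels is half the picture's height over the tangent of half this angle, whatever the lens; pixels are square), "cx", "cy" (the principal point, pixels), "R" (3x3) and "t" (3): a world point X has camera coordinates R X + t. Camera axes: x right, y down, z forward; pixel columns grow to the right and rows downward; lengths in m; the calibration is good to about 2 mm. A picture is of the moment at which its call begins: read the wrist's pose just before it. get_calibration takes no time and is no camera call; for the wrist camera it gives the pose at the moment of the call.
- close_job(): hands the job in; it is judged then, once.
The state is a dict: "time": time; "joint_positions": joint angles; "qd": joint speeds; "joint_torque": joint torques, N m; "position": TCP position; "tool_rot": TCP orientation; "ft_force": force on the tool from outside, world axes, zero at the start; "torque": the same for the moment, N m; "grip_width": opening from 0.0 (shut) to 1.0 (fully open); "grip_force": force on a finger pad.
Only numpy, scipy, OpenCV 4.12 (cv2) and the standard library are available. Lean on these libraries where they do the work, as an engineer would, in place of code of your own. Each camera call takes 0.05 s, during which the arm holds its last target. There are 200 camera calls.

TASK

With the fingertips, gently press the blue reset button of the test station that carries the pink specimen until it switches, and let it go; then gently press the green start button on the control box until it switches, and withdraw clear of everything. Do not press the other reset buttons or the red stop button, do not touch the specimens, and leave the brass weights, the shoe and the jar where they stand.

Things in the scene. Friction and masses are not known exactly. Their poses are not given: they have to be found in the camera images.
- tester: the abrasion tester, a fixed cream bench machine with a dark grey deck, 300 (x) x 420 (y) x 120 mm high; origin under its centre, on the bench; z up, x from the robot's side to its far side. Three test stations sit side by side on the deck, 130 mm apart; two black posts, 58 mm tall, stand on the deck's far corners, beyond the stations
- specimen_pink: round pink material specimen, 72 mm across, 5 mm thick, clamped on the steel disc (112 mm across, with three 18 mm knurled nuts, tops 24 mm over the deck) of its test station; origin at the centre of its underside, 130 mm above the bench. Axes as the tester's. Not to be touched
- reset_pink_top (a point): centre of the top face of the blue reset button of the station with the pink specimen (button 26 mm across in a grey housing 42 mm across): it stands on the deck 130 mm from the specimen's centre towards the robot (the specimen's own -x), with a short white line between them. Its top is 143 mm above the bench when not pressed and moves down with the button
- reset_pink (a joint): how far the pink station's reset button is pressed. It reads 0 at rest and grows as it is pressed, in m: full travel 0.007 (7 mm), it switches at 0.0045, the spring pushes back with about 1.4 N at first and 4.5 N fully down, and returns the button to 0 when let go.
- reset_pink_base: grey round housing of the pink station's reset button, 42 mm across, 12 mm high; origin at the centre of its underside, on the deck, 120 mm above the bench; the button stands 11 mm proud of it
- specimen_black: round black material specimen, 72 mm across, 5 mm thick, clamped on the steel disc (112 mm across, with three 18 mm knurled nuts, tops 24 mm over the deck) of its test station; origin at the centre of its underside, 130 mm above the bench. Axes as the tester's. Not to be touched
- reset_black_top (a point): centre of the top face of the blue reset button of the station with the black specimen (button 26 mm across in a grey housing 42 mm across): it stands on the deck 130 mm from the specimen's centre towards the robot (the specimen's own -x), with a short white line between them. Its top is 143 mm above the bench when not pressed and moves down with the button
- reset_black (a joint): how far the black station's reset button is pressed. It reads 0 at rest and grows as it is pressed, in m: full travel 0.007 (7 mm), it switches at 0.0045, the spring pushes back with about 1.4 N at first and 4.5 N fully down, and returns the button to 0 when let go.
- reset_black_base: grey round housing of the black station's reset button, 42 mm across, 12 mm high; origin at the centre of its underside, on the deck, 120 mm above the bench; the button stands 11 mm proud of it
- specimen_beige: round beige material specimen, 72 mm across, 5 mm thick, clamped on the steel disc (112 mm across, with three 18 mm knurled nuts, tops 24 mm over the deck) of its test station; origin at the centre of its underside, 130 mm above the bench. Axes as the tester's. Not to be touched
- reset_beige_top (a point): centre of the top face of the blue reset button of the station with the beige specimen (button 26 mm across in a grey housing 42 mm across): it stands on the deck 130 mm from the specimen's centre towards the robot (the specimen's own -x), with a short white line between them. Its top is 143 mm above the bench when not pressed and moves down with the button
- reset_beige (a joint): how far the beige station's reset button is pressed. It reads 0 at rest and grows as it is pressed, in m: full travel 0.007 (7 mm), it switches at 0.0045, the spring pushes back with about 1.4 N at first and 4.5 N fully down, and returns the button to 0 when let go.
- reset_beige_base: grey round housing of the beige station's reset button, 42 mm across, 12 mm high; origin at the centre of its underside, on the deck, 120 mm above the bench; the button stands 11 mm proud of it
- control_box: fixed grey control box to the left of the tester, 100 (x) x 160 (y) x 60 mm high, with a dark display on top; origin under its centre, on the bench. Start and stop buttons are 80 mm apart on its top; which of them is on the left varies
- start_top (a point): centre of the top face of the green start button (30 mm across, black housing 46 mm across) on the control box; 83 mm above the bench when not pressed; moves down with the button
- start (a joint): how far the green start button is pressed. It reads 0 at rest and grows as it is pressed, in m: full travel 0.007 (7 mm), it switches at 0.0045, the spring pushes back with about 1.4 N at first and 4.5 N fully down, and returns the button to 0 when let go.
- start_base: black round housing of the green start button, 46 mm across, 12 mm high; origin at the centre of its underside, on top of the control box; the button stands 11 mm proud of it
- stop_top (a point): centre of the top face of the red stop button (30 mm across, black housing 46 mm across) on the control box; 83 mm above the bench when not pressed; moves down with the button
- stop (a joint): how far the red stop button is pressed. It reads 0 at rest and grows as it is pressed, in m: full travel 0.007 (7 mm), it switches at 0.0045, the spring pushes back with about 1.4 N at first and 4.5 N fully down, and returns the button to 0 when let go.
- stop_base: black round housing of the red stop button, 46 mm across, 12 mm high; origin at the centre of its underside, on top of the control box; the button stands 11 mm proud of it
- weight_a: loose brass loading weight with a small knob on top, 34 mm across, 43 mm tall, standing on the tester's deck between two of the reset buttons; origin at the centre of its underside. To be left where it is
- weight_b: loose brass loading weight with a small knob on top, 34 mm across, 43 mm tall, standing on the tester's deck between two of the reset buttons; origin at the centre of its underside. To be left where it is
- shoe: loose black and pink trainer on the bench to the right of the tester, 270 (its x) x 85 x 130 mm high; origin under its centre. To be left where it is
- jar: loose white jar with an orange lid on the bench beyond the control box, 56 mm across, 70 mm tall; origin under its centre. To be left where it is

How it is judged:
On the way, in this order (a step that is already met when the one before it is completed fails the run):
1. the pink station's reset button is pressed by the fingers until it switches (4.5 mm) (value of joint reset_pink above 0.0045 m and contact force between the fingers and reset_pink_base above 0.5 N), for 0.04 s.
2. the reset button is let go and has come back up (value of joint reset_pink below 0.001 m), for 0.1 s.
3. the green start button is pressed by the fingers until it switches (4.5 mm) (value of joint start above 0.0045 m and contact force between the fingers and start_base above 0.5 N), for 0.04 s.
At the end, for the whole second after the job is handed in: All five buttons are up again (within 1 mm); both weights stand within 15 mm of where they began, the shoe and the jar within 20 mm (value of joint each of reset_pink, start, reset_black, reset_beige, stop below 0.001 m and distance of each of weight_a, weight_b from where it was at the start of the episode below 0.015 m and distance of each of shoe, jar from where it was at the start of the episode below 0.02 m); the robot touches nothing.
It fails at once if another reset button or the stop button is pressed (more than 2 mm) (value of joint any of reset_black, reset_beige, stop above 0.002 m).
It fails at once if a specimen is touched (more than 1 N) (contact force between any of the fingers, the arm and specimen_pink above 1 N or contact force between any of the fingers, the arm and specimen_black above 1 N or contact force between any of the fingers, the arm and specimen_beige above 1 N).
It fails at once if a button is pushed too hard (more than 20 N) (contact force between the fingers and reset_pink_base above 20 N or contact force between the fingers and start_base above 20 N).
It fails at once if a weight is displaced by more than 15 mm, or the shoe or the jar by more than 20 mm (distance of any of weight_a, weight_b from where it was at the start of the episode above 0.015 m or distance of any of shoe, jar from where it was at the start of the episode above 0.02 m).
It also fails if it takes over 48 s, if anything falls off the work surface, if the arm or the gripper's body presses on something with over 40 N, if the wrist force passes 120 N, or if a joint passes its speed limit or range.

## Working session

There is one attempt and no reset: what is moved stays moved. The work goes in short steps, Python scripts to look and compute and a shell command to move; the robot and the scene stay as the last step left them, time stands still between calls to the robot, and variables do not carry over. Pictures are saved under pics/ and viewed, at most 10 in all, crops included, and the job is handed in when it is done.

```bash
mkdir -p pics
cat > h.py <<'E'
import numpy as np, cv2
from bench import *
def ray(name,u,v,z,C=None):
    C=C or get_calibration(name); f=240/np.tan(np.radians(C["fovy"])/2)
    R=np.array(C["R"]);t=np.array(C["t"]);o=-R.T@t
    d=R.T@np.array([(u-C["cx"])/f,(v-C["cy"])/f,1]); return o+d*(z-o[2])/d[2]
def snap(name,fn):
    im=get_image(name); cv2.imwrite("pics/"+fn,im[:,:,::-1]); return im
E
python3 - <<'E'
from h import *
snap("top","top1.png");snap("scene","scene1.png")
for n in("top","scene"): print(get_calibration(n))
s=get_state();print(s["time"],s["position"],s["tool_rot"],s["grip_width"])
E
```

```text
{'fovy': 48.05074240230138, 'cx': 320.0397063620609, 'cy': 244.00513634438082, 'R': array([[ 0.00697411, -0.99993969,  0.00848385],
       [-0.9873911 , -0.00822785, -0.15808582],
       [ 0.15814609, -0.00727437, -0.98738893]]), 't': array([-0.05975239,  0.60853918,  1.28097133])}
{'fovy': 56.60497297517183, 'cx': 321.76468732246155, 'cy': 237.03433373941215, 'R': array([[-0.70123136,  0.71275148, -0.01612172],
       [ 0.48137962,  0.45667687, -0.7481443 ],
       [-0.52587854, -0.53238291, -0.66334018]]), 't': array([ 0.45051058, -0.1838535 ,  1.38252599])}
0.1 [0.24626172 0.60101661 0.22158637] [-6.06783660e-01 -3.08223249e+00  2.63652435e-03] 0.999945331847693
```

View pics/top1.png

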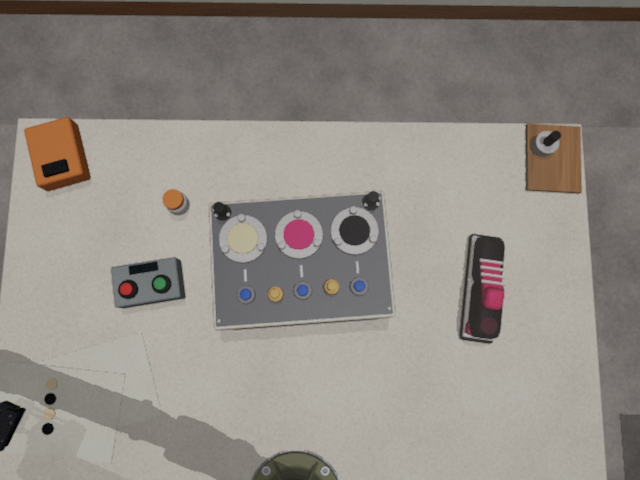

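View pics/scene1.png

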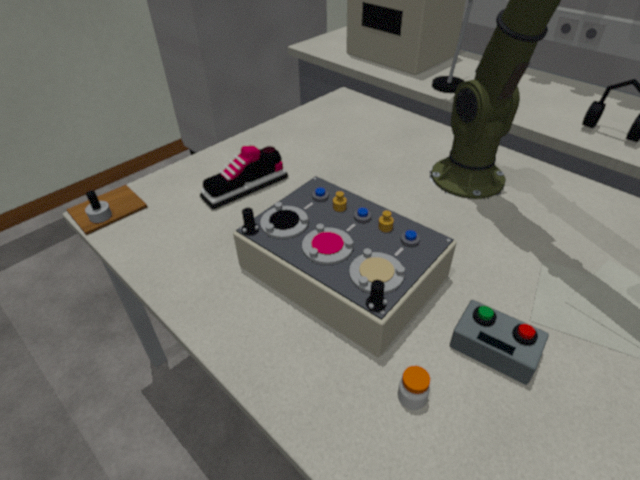

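The top view shows the pink specimen at (299,234) with its button at (302,290), flanked by weights at (275,294) and (332,287). The start button (green) is at (161,284) and stop at (127,289). The scene view agrees.

Run:
```python
from h import *
def cent(fn,kind,box):
    im=cv2.cvtColor(cv2.imread("pics/"+fn),cv2.COLOR_BGR2HSV)
    lo,hi={"blue":((105,120,60),(130,255,255)),"green":((50,120,50),(85,255,255)),"pink":((155,120,90),(175,255,255)),"red":((0,180,90),(5,255,255))}[kind]
    m=cv2.inRange(im,lo,hi);x0,y0,x1,y1=box;M=cv2.moments(m[y0:y1,x0:x1],True)
    return M["m10"]/M["m00"]+x0,M["m01"]/M["m00"]+y0,M["m00"]
for cam,fn,B in (("top","top1.png",dict(blue=(290,278,315,302),green=(148,272,174,298),pink=(275,210,325,260),red=(115,277,140,302),b2=(235,283,258,306),b3=(349,275,371,298))),
  ("scene","scene1.png",dict(blue=(350,203,378,228),green=(470,300,500,328),pink=(300,225,355,262),red=(512,318,542,348),b2=(398,225,424,248),b3=(308,182,330,204)))):
  for k,b in B.items():
    u,v,a=cent(fn,k if k[0]!="b" else "blue",b)
    z={"pink":.135,"green":.083,"red":.083}.get(k,.143)
    print(cam,k,round(u,1),round(v,1),a,ray(cam,u,v,z).round(4))
print("weights",ray("top",275,294,.163),ray("top",332,287,.163))
```

```text
top blue 302.2 289.7 87.0 [ 0.489  -0.0148  0.143 ]
top green 159.2 283.2 130.0 [0.5061 0.3259 0.083 ]
top pink 298.4 234.0 693.0 [ 0.6183 -0.0043  0.135 ]
top red 124.8 288.6 88.0 [0.4927 0.4063 0.083 ]
top b2 244.9 293.9 94.0 [0.4785 0.1142 0.143 ]
top b3 359.1 285.5 84.0 [ 0.4994 -0.1436  0.143 ]
scene blue 362.4 211.7 84.0 [ 0.4929 -0.0115  0.143 ]
scene green 485.3 312.4 174.0 [0.5108 0.3277 0.083 ]
scene pink 327.4 242.5 554.0 [ 0.6192 -0.0027  0.135 ]
scene red 526.5 330.4 153.0 [0.496 0.406 0.083]
scene b2 410.4 234.7 105.0 [0.4825 0.1169 0.143 ]
scene b3 319.6 191.2 75.0 [ 0.5033 -0.1411  0.143 ]
weights [0.47743821 0.04494613 0.163     ] [ 0.49394449 -0.0815586   0.163     ]
```

```bash
python3 -m crank '[[0,0.2,-0.25,0.1,0],[0,0.4,-0.5,0.1,0],[0,0.6,-0.75,0.1,0],[0,0.8,-1,0.1,0],[0,0.8,-1,0.1,0]]'; python3 -m crank '[[0,0.12,-0.25,0,0],[0,0.24,-0.5,0,0],[0,0.36,-0.75,0,0],[0,0.43,-1,0,0],[0,0.43,-1,0,0]]'; python3 -m crank '[[0,0,-0.27,0,0],[0,0,-0.54,0,0],[0,0,-0.81,0,0],[0,0,-1,0,0],[0,0,-1,0,0]]'
python3 - <<'E'
from h import *
C=get_calibration("wrist");s=get_state();print(s["position"],s["tool_rot"],s["ft_force"],s["grip_width"])
im=snap("wrist","w1.png")
f=240/np.tan(np.radians(C["fovy"])/2)
for p in([.491,-.0132,.143],s["position"]):
  c=np.array(C["R"])@np.array(p)+C["t"];print(c[:2]/c[2]*f+[C["cx"],C["cy"]])
snap("top","t2.png")
E
```

```text
time: 0.72
position: [0.4107, 0.396, 0.2425]
tool_rot: [0.621, 3.078, -0.003]
ft_force: [-0.8, 0.5, 0.9]
grip_width: 0.516
grip_force: 0.0
time: 1.35
position: [0.4937, 0.197, 0.2425]
tool_rot: [0.618, 3.08, -0.002]
ft_force: [-0.6, 1.0, -0.4]
grip_width: 0.02
grip_force: 0.0
time: 1.98
position: [0.4924, -0.0004, 0.2427]
tool_rot: [0.613, 3.081, 0.0]
ft_force: [0.1, 1.1, -0.7]
grip_width: 0.004
grip_force: 0.0
[ 4.92366763e-01 -3.94453587e-04  2.42671932e-01] [6.12962973e-01 3.08095133e+00 3.65680559e-05] [ 0.0767264   1.11001077 -0.66208134] 0.004062169009461243
[303.32406596 239.21475674]
[321.70146642 303.07392812]
```

View pics/w1.png

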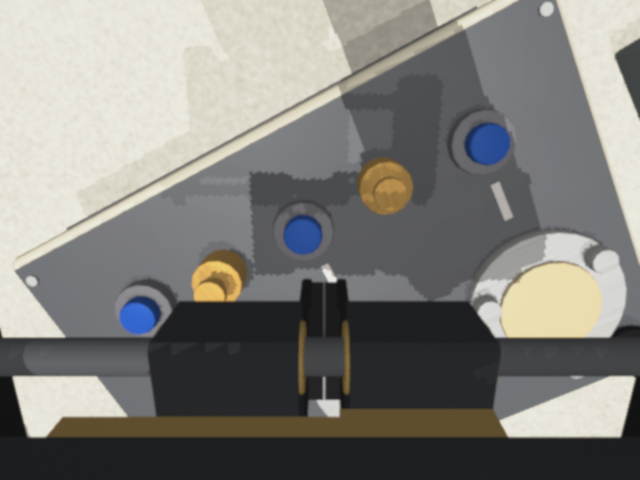

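The wrist view shows the pink station's button top at (302.5,235), close to the predicted (303,239). The beige one is at (489,143).

Run:
```python
from h import *
for z in(.143,):
  p=ray("wrist",302.5,235.5,z);print(p, (p-get_state()["position"])/.2)
```

```text
[ 0.48847897 -0.00885196  0.143     ] [-0.01958134 -0.06097055 -0.49727426]
```

```bash
python3 -m crank '[[0,-0.012,-0.055,-0.15,0],[0,-0.012,-0.055,-0.3,0],[0,-0.012,-0.055,-0.42,0],[0,-0.012,-0.055,-0.45,0],[0,-0.012,-0.055,-0.45,0]]'
python3 - <<'E'
from h import *
print(get_state()["position"],get_state()["ft_force"]); im=snap("scene","s2.png"); cv2.imwrite("pics/s2c.png",cv2.resize(im[120:320,260:500,::-1],None,fx=3,fy=3,interpolation=2))
E
```

```text
time: 2.7
position: [0.4902, -0.0082, 0.1527]
tool_rot: [-0.603, -3.083, 0.0]
ft_force: [-0.3, 0.1, -0.2]
grip_width: 0.005
grip_force: 0.0
[ 0.49018815 -0.008191    0.15269449] [-0.32812451  0.07419992 -0.15441359]
```

View pics/s2c.png

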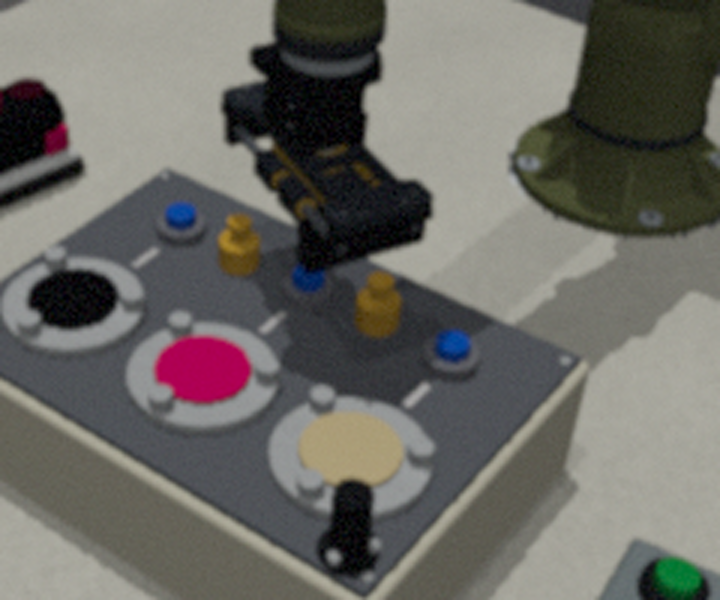

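The scene crop shows the closed fingertips directly above the pink station's button at about (310,270), clear of both weights. Pressing in small steps.

```bash
python3 -m crank '[[0,0,-0.01,-0.03,0],[0,0,-0.01,-0.045,0],[0,0,-0.01,-0.055,0],[0,0,-0.01,-0.065,0],[0,0,-0.01,-0.07,0]]'; python3 -m crank '[[0,0,0,-0.004,0],[0,0,0,-0.008,0],[0,0,0,-0.008,0]]'
```

```text
time: 3.38
position: [0.4902, -0.0116, 0.1389]
tool_rot: [0.607, 3.082, 0.0]
ft_force: [-0.6, -0.2, 4.0]
grip_width: 0.008
grip_force: 1.6
time: 3.75
position: [0.4902, -0.0116, 0.1371]
tool_rot: [0.607, 3.082, 0.0]
ft_force: [-0.9, -0.7, 3.7]
grip_width: 0.006
grip_force: 2.0
```

```bash
python3 -m crank '[[0,0,0,-0.004,0],[0,0,0,-0.004,0]]';python3 -m crank '[[0,0,0,-0.004,0],[0,0,0,-0.004,0]]'
```

```text
time: 4.0
position: [0.4902, -0.0117, 0.1365]
tool_rot: [0.607, 3.082, 0.0]
ft_force: [0.5, -0.4, 5.9]
grip_width: 0.006
grip_force: 2.6
time: 4.25
position: [0.4903, -0.0116, 0.1363]
tool_rot: [0.607, 3.082, 0.001]
ft_force: [-2.8, -1.6, 8.8]
grip_width: 0.008
grip_force: 4.8
```

The button bottomed out: z stopped at 0.136 and the force rose to 8.8 N, so it switched. Next: lift and go to the start button.

```bash
python3 -m crank '[[0,0,0,0.1,0],[0,0,0,0.3,0],[0,0,0,0.52,0],[0,0,0,0.52,0]]'; python3 -m crank '[[0,0,0.28,0,0],[0,0,0.56,0,0],[0,0,0.84,0,0],[0,0,1,0,0]]'; python3 -m crank '[[0,0.04,0.2,0,0],[0,0.09,0.4,0,0],[0,0.09,0.5,0,0],[0,0.09,0.5,-0.2,0],[0,0.09,0.5,-0.2,0]]'
python3 - <<'E'
from h import *
C=get_calibration("wrist");s=get_state();print(s["position"],s["ft_force"])
im=snap("wrist","w2.png")
m=cv2.inRange(cv2.cvtColor(im,cv2.COLOR_RGB2HSV),(50,120,50),(85,255,255))
M=cv2.moments(m,True);u,v=M["m10"]/M["m00"],M["m01"]/M["m00"];print(u,v,M["m00"],ray("wrist",u,v,.083,C))
E
```

```text
time: 4.75
position: [0.4919, -0.0111, 0.2422]
tool_rot: [0.605, 3.077, 0.004]
ft_force: [-0.3, -0.7, -0.7]
grip_width: 0.008
grip_force: 0.0
time: 5.25
position: [0.4883, 0.192, 0.2373]
tool_rot: [-0.6, -3.081, 0.001]
ft_force: [0.3, -0.8, 0.5]
grip_width: 0.008
grip_force: 0.0
time: 5.88
position: [0.5055, 0.2865, 0.1954]
tool_rot: [-0.606, -3.077, 0.01]
ft_force: [-0.3, -0.1, 0.1]
grip_width: 0.007
grip_force: 0.0
[0.50551617 0.28650569 0.19541513] [-0.31388568 -0.13453555  0.11502316]
380.6128826530612 205.9795918367347 1568.0 [0.50507914 0.3278446  0.083     ]
```

View pics/w2.png

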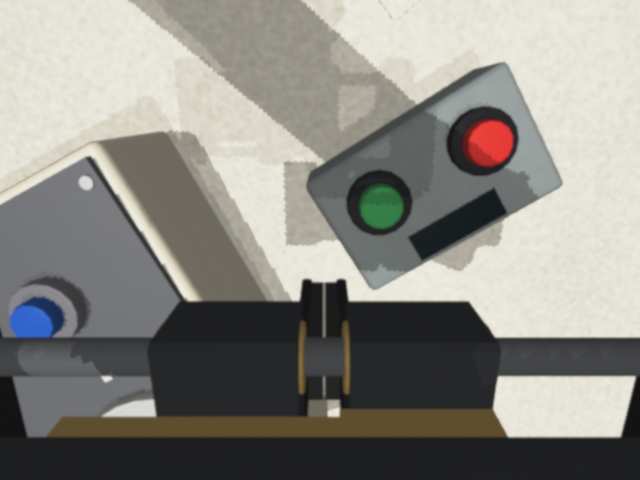

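The wrist view shows the green button at (380.6,206), i.e. (0.505, 0.328). That agrees with the earlier fixes, and red is well away at (487,142).

```bash
python3 -m crank '[[0,0,0.2,0,0],[0,0,0.2,-0.2,0],[0,0,0.2,-0.4,0],[0,0,0.2,-0.51,0],[0,0,0.2,-0.51,0]]'
python3 - <<'E'
from h import *
print(get_state()["position"],get_state()["ft_force"]); im=snap("scene","s3.png"); cv2.imwrite("pics/s3c.png",cv2.resize(im[200:400,380:620,::-1],None,fx=3,fy=3,interpolation=2))
E
```

```text
time: 6.55
position: [0.5077, 0.3274, 0.0971]
tool_rot: [-0.608, -3.081, 0.003]
ft_force: [0.1, 0.5, 0.6]
grip_width: 0.005
grip_force: 0.0
[0.507705   0.32740623 0.09705714] [0.10552261 0.53392251 0.58407593]
```

View pics/s3c.png

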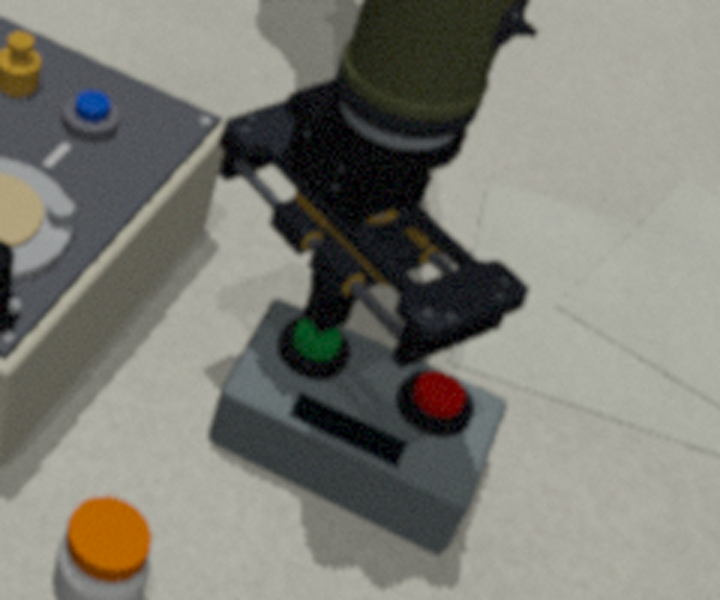

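The fingertips are above the green button (about (318,335) in the crop), and the body clears the tester and stop button.

```bash
python3 -m crank '[[0,0,0,-0.03,0],[0,0,0,-0.05,0],[0,0,0,-0.065,0],[0,0,0,-0.075,0],[0,0,0,-0.08,0]]'; python3 -m crank '[[0,0,0,-0.004,0],[0,0,0,-0.008,0],[0,0,0,-0.008,0]]'
```

```text
time: 7.22
position: [0.5081, 0.3285, 0.0816]
tool_rot: [0.607, 3.082, 0.0]
ft_force: [-0.4, 0.8, 2.7]
grip_width: 0.009
grip_force: 1.0
time: 7.6
position: [0.5081, 0.3286, 0.0799]
tool_rot: [0.607, 3.082, 0.0]
ft_force: [-1.0, -0.5, 2.2]
grip_width: 0.007
grip_force: 1.4
```

```bash
python3 -m crank '[[0,0,0,-0.006,0],[0,0,0,-0.012,0],[0,0,0,-0.016,0],[0,0,0,-0.016,0]]'; python3 -m crank '[[0,0,0,-0.004,0],[0,0,0,-0.004,0]]'
```

```text
time: 8.1
position: [0.5081, 0.3286, 0.0767]
tool_rot: [0.607, 3.082, 0.0]
ft_force: [-1.2, -0.2, 3.7]
grip_width: 0.008
grip_force: 2.1
time: 8.35
position: [0.5081, 0.3286, 0.0764]
tool_rot: [0.607, 3.082, 0.001]
ft_force: [-2.9, -1.2, 6.8]
grip_width: 0.003
grip_force: 3.6
```

It bottomed out at z = 0.0764, so it switched. Withdrawing.

```bash
python3 -m crank '[[0,0,0,0.15,0],[0,0,0,0.4,0],[0,0,0,0.65,0],[0,0,0,0.9,0],[0,0,0,0.9,0]]'; python3 -m crank '[[0,-0.15,0.2,0,0],[0,-0.3,0.4,0,0],[0,-0.3,0.4,0,0],[0,-0.3,0.4,0,0]]'
python3 - <<'E'
from h import *
print(get_state()["position"],get_state()["ft_force"]); snap("scene","s4.png")
E
```

```text
time: 8.98
position: [0.5102, 0.3298, 0.2603]
tool_rot: [0.606, 3.077, 0.01]
ft_force: [0.2, 0.4, -0.8]
grip_width: 0.005
grip_force: 0.0
time: 9.48
position: [0.4481, 0.4077, 0.2542]
tool_rot: [-0.607, -3.082, 0.004]
ft_force: [-0.0, -1.2, 0.9]
grip_width: 0.007
grip_force: 0.0
[0.44807333 0.40772852 0.2542439 ] [-0.02176881 -1.17768249  0.91712758]
```

View pics/s4.png

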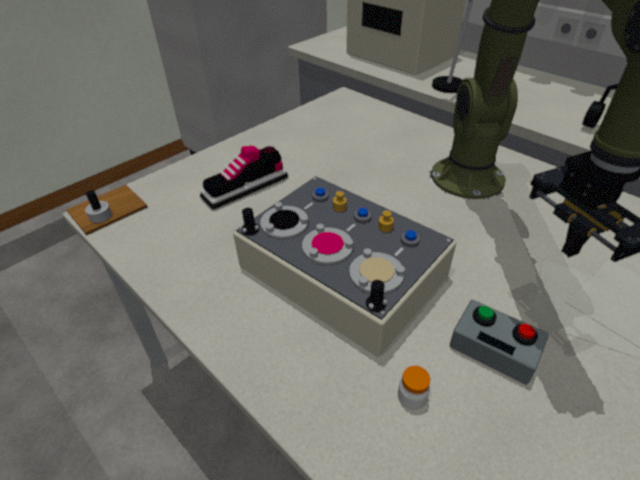

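The final view shows the weights, shoe and jar where they were, the buttons up, and the arm clear at about (600,220).

```bash
python3 -c "from bench import close_job; print(close_job())"
```

```text
the job is handed in; nothing more can be done
None
```

I pressed the pink station's reset button and let it go, then did the same with the green start button. Both went fully down with readings under 9 N. The arm withdrew clear with nothing else visibly moved, and I handed the job in; no verdict came back.

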